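# Load scrap transformers into the tote and close its keeper

### The job

The scrap transformers on the loading deck are too heavy to lift. First push the tote fully home against the deck and turn the knurled thumbscrew clockwise until it seats, so that the tote cannot creep; then swing the keeper bar out of the way, slide every transformer along the deck and tip it over the edge into the tote, and last swing the keeper bar fully shut past its spring catch. Leave the tools lying around alone.

Things in the scene. Friction and masses are not known exactly. Their poses are not given: they have to be found in the camera images.
- stand: fixed steel loading stand. Origin on the bench under the middle of the deck's open edge (deck_edge); x across the deck, y along the deck away from the tote, z up. Flat deck 100 mm above the bench from y 0 to 284 mm, fences 12 mm high at x -90, +90 mm and at the far end. On the other side (y < 0) a 6 mm dock plate where the tote slides along y between low guides
- deck_edge (a point): middle of the deck's open edge, on the deck's top; axes as the stand's
- tote: loose open-topped aluminium tote 190 (x) x 180 (y) mm, walls and floor 5 mm, 1.6 kg; origin at the centre of its underside, axes as the stand's. Walls 125 mm high, but 88 mm on the side to the deck (+y). A steel tongue 50 mm wide, 6 mm thick sticks out of its foot 95 mm to -y under the clamp. Starts 10 to 30 mm from the deck; home when its +y face touches the panel under the deck's edge
- tote_lip (a point): middle of the outer top edge of the tote's low wall; 0 mm in y from deck_edge (and 6 mm below it) when the tote is home
- clamp_screw (a joint): turn of the clamp's knurled thumbscrew, rad, growing clockwise seen from above, axis vertical. Light to turn (0.03 N m); its foot comes down 0.8 mm per rad, meets the tongue at 6.0, and the screw stops hard at 6.3, which is seated. Starts at 1.2 to 3.2, so it takes several grips from above
- screw_head (a point): centre of the knurled head, on its axis: head 29 mm across, 20 mm high (10 mm above and below this point). At x 0, y -255 mm on the stand, 75 mm from the tote's wall when the tote is home, 45 mm or more before. Below it the clamp's bridge over the tongue, 80 (x) x 26 (y) mm, its top 60 mm above the bench
- keeper (a joint): angle of the keeper bar, rad: 0 shut (bar along x across the tote's low side, on its stop), growing as it swings level over the tote, anticlockwise from above, away from the deck, to 1.57 (bar above the tote's +x wall, clear). Stays where left. From about 0.08 to 0 it must be pushed over a spring ball catch (about 5 N at the knob) that then holds it. Starts at 0.25 to 1.2
- keeper_hinge (a point): on the vertical hinge axis of the keeper bar, at the tote's +x, +y corner, at the height of the bar's centre line (134 mm above the tote's underside); the bar is round, 10 mm thick
- keeper_knob (a point): middle of the black knob that stands on the keeper bar near its free end, 178 mm from the hinge axis: upright, 16 mm across, 22 mm high (11 mm above and below this point)
- transformer_a: scrap mains transformer, 60 (x) x 50 (y) x 44 (z) mm, about 1.2 kg; origin at the centre of its underside. Iron core 60 x 34 x 44 mm; the winding, 38 mm wide, sticks out 8 mm from the middle of both long sides, 5 to 38 mm up. Stands on the deck, long side across it within 0.2 rad. 2 to 4 are present, an absent one reads None
- transformer_b: another transformer, the same
- transformer_c: another transformer, the same
- transformer_d: another transformer, the same
- multimeter: hand multimeter 152 x 79 x 38 mm lying on the bench; leave alone
- pliers: snipe-nose pliers 60 x 135 x 12 mm lying on the bench; leave alone
- solder_reel: solder reel 53 mm across, 35 mm high, standing on the bench; leave alone
- driver_a: screwdriver with a red handle, 200 mm long, lying on the bench; leave alone
There are look-alikes about, which are no part of the job. What is shaped like the transformer_a but green is not meant. Leave any yellow look-alike of the transformer_b alone.

How it is judged:
By the outcome, as a careful person would: the job done as asked, in the order asked, and still so for the second after the job is handed in, with the robot touching nothing.
Of transformer_a, transformer_b, transformer_c, transformer_d only 2 to 4 are there at a start; the rules pass over those that are not, and their reading is None.
At some moment in a run one of transformer_a, transformer_b, transformer_c, transformer_d may be knocked a few centimetres aside while the robot is not near it.
Once in a run the grip may slacken for a moment while it holds something.
It also fails if it takes over 210 s, if anything falls off the work surface, if the arm or the gripper's body presses on something with over 40 N, if the wrist force passes 120 N, or if a joint passes its speed limit or range.

### The arm

A 6-joint arm with a two-finger parallel gripper is mounted at the origin on a cart in front of the work surface, level with it; the furniture and walls round the work are solid. World frame = base frame: x ahead of the robot, y to its left, z up, the work surface at z = 0. Lengths are in mm, angles in rad, forces in N, time in s.
With the tool pointing down it reaches from about 350 to 775 mm from the base axis. Payload 7.3 kg.
Tool frame: the origin (TCP) lies midway between the tips of the shut fingers; the grasp point (between the pads) lies 19 mm behind it; z points along the fingers, y is the line along which they close (so a half turn about z gives the same grasp; the last joint's range is limited). The gripper opens to 92 mm and grips with 3 to 60 N. Pads are 19 mm wide; open, the fingers measure 130 mm over their backs; the gripper's body (75 mm by 190 mm) begins 47 mm behind the grasp point.
Start: joints at [-1.271, 0.342, 1.524, -0, 1.275, -0.146], TCP at [226.393, -473.699, 226.741] pointing down, gripper open.
Joint ranges: [-2.53, 2.53], [-0.77, 2.02], [0.04, 2.7], [-1, 4.14], [0.28, 2.66], [-3.11, 3.11]. Speed limits (rad/s): [2.57, 2.57, 3.14, 3.14, 3.14, 3.14].

### API

Orientations are given as [roll, pitch, yaw] about the fixed x, y, z axes, in that order (R = Rz(yaw) Ry(pitch) Rx(roll)).
In Python, from plant import bot gives the robot as it stands.
- The arm moves only by the tool jog_arm, never from a script. Its arguments are lists of equal length, an entry for each row: "dp": the shift along the tool's x, y, z in m, a list of three; "twist": the turn about the tool's z in degrees. A call has 1 to 10 rows; each row shifts and turns the commanded pose from where the row before left it, along the tool's axes as they then stand; what a row does not reach is not made up. A row lasts 1/8 s, in which the tool goes at most 62.5 mm and 10.7 degrees, less where a joint would pass 70% of its speed; a pose out of reach is approached as far as the arm can. A call is refused whole if a number of a shift passes 0.0625 or a number of a turn 10.7, either way. A call with a gripper value outside its range is refused whole. "jaw" is the finger opening in m, from 0 to 0.0918, set as the call begins (left out, the last holds). The fingers move at their own pace and stop on an object; the grip force is fixed at half the most. Time passes only in rows, so rows that do not move let the fingers close. It gives the time, the measured TCP pose, the force, the opening and the grip force at its end, in the units of the state.
- bot.get_obs(): the state, without advancing time (a new reading comes with each control period).
- bot.capture(name): name is "side" or "top"; returns the picture (384x512x3 uint8, blue, green, red); there is no depth.
- bot.camera_params(name): a dict with "fx", "fy", "cx", "cy" (pixels), "k1" (the pictures are not rectified: a ray, as slopes to the right and down, at radius r is drawn at 1 + k1 r^2 times it, then the intrinsics apply), "R" (3x3) and "t" (3): a world point X has camera coordinates R X + t. Camera axes: x right, y down, z forward; pixel columns grow to the right and rows downward; lengths in mm; the calibration is good to about 2 mm. A picture is of the moment at which its call begins. camera_params takes no time and is no camera call.
- bot.close_job(): hands the job in; it is judged then, once.
Trained networks look in the newest picture that a camera, given by its name, has taken for a name from the list of things; names that differ only in an ending like _2 or _b are one class to them, and where a whole thing is asked for, a point or a joint stands for the part that bears it (a point fixed in the world has none). Each returns a list of dicts, best first, with "confidence" (0 to 1); they miss things now and then, are a little off and sometimes report something else, mostly with a low value. They report only what shows in the picture. A call takes as long as a camera call. They do not tell look-alikes from the thing itself.
- bot.find_in(camera, label): "bbox" ([centre column, centre row, width, height] in pixels, round what is visible of it).
- bot.masks_of(camera, label): "pixels" (384x512 bool, what is visible of it) and "bbox" ([centre column, centre row, width, height] in pixels, round what is visible of it).
The state is a dict: "time": time; "joint_positions": joint angles; "dq": joint speeds; "tau": joint torques, N m; "tool_pos": TCP position; "tcp_rot": TCP orientation; "contact_force": force on the tool from outside, world axes, zero at the start; "moment": the same for the moment, N m; "grip_width": finger opening in mm; "finger_force": force on a finger pad.
Only numpy, scipy, OpenCV 4.12 (cv2) and the standard library are available. Lean on these libraries where they do the work, as an engineer would, in place of code of your own. Each camera call takes 0.05 s, during which the arm holds its last target. There are 200 camera calls.

## Working session

There is one attempt and no reset: what is moved stays moved. The work goes in short steps, Python scripts to look and compute and a tool call to move; the robot and the scene stay as the last step left them, time stands still between calls to the robot, and variables do not carry over. Pictures are saved under pics/ and viewed, at most 14 in all, crops included, and the job is handed in when it is done.

Besides the shell and the picture viewer there is one more tool, called after "Emit:" as name(argument=value, ...) on one line, values as JSON. jog_arm: Moves the arm, as the interface text tells. Its arguments: {"type":"object","properties":{"dp":{"type":"array"},"twist":{"type":"array"},"jaw":{"type":"number"}},"required":["dp","twist"]}

```bash
mkdir -p pics; cat > h.py <<'E'
import numpy as np, cv2
from plant import bot
def und(c,px):
    p=bot.camera_params(c); u=(px[0]-p['cx'])/p['fx']; v=(px[1]-p['cy'])/p['fy']
    rd=np.hypot(u,v); r=rd
    for _ in range(30): r=rd/(1+p['k1']*r*r)
    s=r/rd if rd>0 else 1
    return np.array([u*s,v*s,1.]),np.array(p['R']),np.array(p['t'])
def ray(c,px,z):
    d,R,t=und(c,px); o=-R.T@t; w=R.T@d; return o+w*(z-o[2])/w[2]
def proj(c,X):
    p=bot.camera_params(c); q=np.array(p['R'])@np.array(X,float)+np.array(p['t']); u=q[:2]/q[2]; s=1+p['k1']*(u@u)
    return np.array([p['fx']*u[0]*s+p['cx'],p['fy']*u[1]*s+p['cy']])
E
python3 - <<'E'
from h import *
for c in('top','side'):
    im=bot.capture(c); cv2.imwrite(f'pics/{c}0.png',cv2.resize(im,(800,600)))
    p=bot.camera_params(c); print(c,-np.array(p['R']).T@np.array(p['t']),p['fx'],p['k1'],np.round(p['R'],2).tolist())
    for l in ['stand','tote','clamp_screw','keeper_knob','keeper_hinge','transformer_a']:
        print(l,[(np.round(d['bbox']).tolist(),round(d['confidence'],2)) for d in bot.find_in(c,l)])
o=bot.get_obs();print(o['time'],o['tool_pos'],o['tcp_rot'],o['contact_force'])
E
```

```text
top [ 421.08612712   10.94852948 1481.72167979] 406.36619542896767 -0.11365830196154786 [[0.0, -1.0, -0.01], [-0.99, -0.0, -0.1], [0.1, 0.01, -0.99]]
stand [([252.0, 204.0, 179.0, 75.0], 0.81)]
tote [([297.0, 204.0, 78.0, 61.0], 0.56)]
clamp_screw [([326.0, 209.0, 14.0, 9.0], 0.58)]
keeper_knob [([291.0, 187.0, 54.0, 30.0], 0.76)]
keeper_hinge [([296.0, 204.0, 73.0, 65.0], 0.97)]
transformer_a [([238.0, 186.0, 14.0, 20.0], 0.58), ([234.0, 212.0, 16.0, 21.0], 0.57), ([192.0, 206.0, 16.0, 19.0], 0.53), ([314.0, 151.0, 17.0, 15.0], 0.53), ([200.0, 181.0, 19.0, 20.0], 0.51), ([146.0, 238.0, 14.0, 18.0], 0.49), ([250.0, 205.0, 182.0, 80.0], 0.21)]
side [ 916.83467152 1178.16745201 1139.50728778] 413.5281925469818 -0.02932941801612596 [[-0.96, 0.28, 0.0], [0.18, 0.62, -0.76], [-0.22, -0.73, -0.64]]
stand [([275.0, 224.0, 81.0, 105.0], 0.83)]
tote [([308.0, 340.0, 9.0, 34.0], 0.5)]
clamp_screw []
keeper_knob [([255.0, 175.0, 15.0, 30.0], 0.59), ([245.0, 150.0, 27.0, 20.0], 0.34)]
keeper_hinge [([268.0, 185.0, 55.0, 62.0], 0.63), ([338.0, 305.0, 48.0, 17.0], 0.52)]
transformer_a [([274.0, 226.0, 87.0, 107.0], 0.7), ([295.0, 226.0, 22.0, 16.0], 0.58), ([342.0, 276.0, 22.0, 19.0], 0.57), ([288.0, 203.0, 20.0, 16.0], 0.52), ([264.0, 207.0, 14.0, 14.0], 0.49)]
0.7 [ 226.40867765 -473.71395843  226.76582684] [3.14143271e+00 1.65670133e-05 4.45808981e-01] [ 0.16274609 -0.34033254  0.37593536]
```

View pics/top0.png

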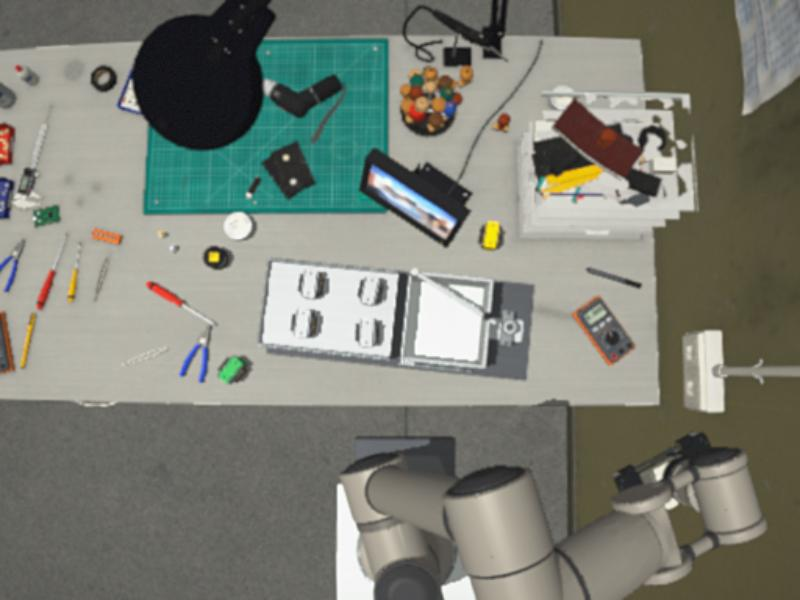

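View pics/side0.png

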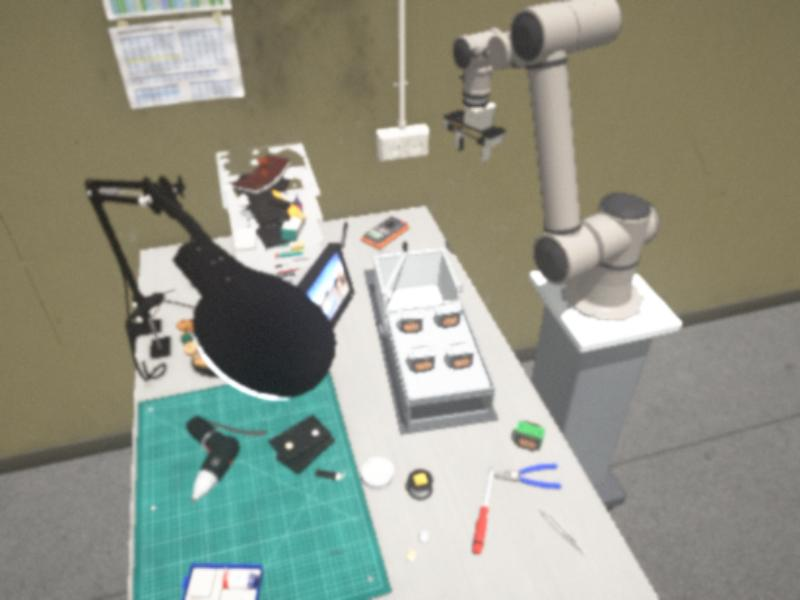

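The four transformers (800-px top view) are at (312,283), (372,290), (305,322) and (369,330), all grey and on the deck. The look-alikes are the green one at (235,369) and the yellow one at (490,235), both off the deck. The tote is at about (448,320), the thumbscrew at (510,327), and the keeper bar runs from its hinge near (490,312) to its knob at (415,272). I'll check this in a close crop.

```bash
python3 - <<'E'
from h import *
im=bot.capture('top'); cv2.imwrite('pics/crop1.png',cv2.resize(im[155:250,160:350],(800,400),interpolation=cv2.INTER_CUBIC))
for l in ['tote','stand','keeper','transformer_a','screw_head']:
    for m in bot.masks_of('top',l):
        if m['confidence']<.4: continue
        px=m['pixels']; ys,xs=np.nonzero(px)
        r=cv2.minAreaRect(np.c_[xs,ys].astype(np.float32)); print(l,round(m['confidence'],2),px.sum(),np.round([xs.mean(),ys.mean()],1),np.round(cv2.boxPoints(r),1).tolist())
E
```

```text
tote 0.97 3342 [287.5 205. ] [[254.8000030517578, 232.1999969482422], [261.3999938964844, 172.39999389648438], [337.79998779296875, 180.89999389648438], [331.1000061035156, 240.6999969482422]]
stand 0.69 6243 [240.6 204.2] [[162.89999389648438, 226.5], [169.3000030517578, 164.3000030517578], [341.8999938964844, 181.89999389648438], [335.6000061035156, 244.10000610351562]]
keeper 0.46 93 [290.4 189.7] [[263.79998779296875, 174.89999389648438], [265.8999938964844, 171.60000610351562], [317.3999938964844, 203.8000030517578], [315.29998779296875, 207.10000610351562]]
transformer_a 0.74 218 [234.4 213.3] [[227.0, 205.0], [241.0, 205.0], [241.0, 222.0], [227.0, 222.0]]
transformer_a 0.73 244 [148.2 236.1] [[136.5, 237.5], [149.5, 224.5], [160.0, 235.0], [147.0, 248.0]]
transformer_a 0.53 263 [199.  181.5] [[191.0, 190.0], [191.0, 172.0], [208.0, 172.0], [208.0, 190.0]]
transformer_a 0.51 251 [193.9 207. ] [[182.0, 207.0], [194.0, 195.0], [206.0, 207.0], [194.0, 219.0]]
screw_head 0.56 197 [126.6 224.7] [[114.4000015258789, 239.89999389648438], [121.0999984741211, 206.60000610351562], [135.89999389648438, 209.60000610351562], [129.1999969482422, 242.8000030517578]]
```

View pics/crop1.png

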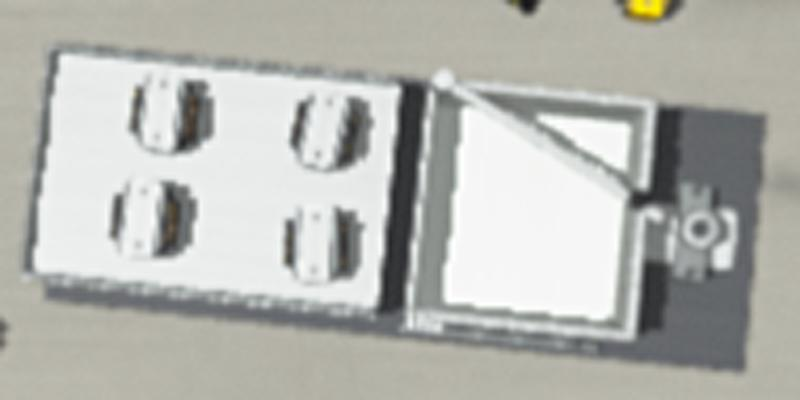

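The crop agrees: four grey transformers on the deck, keeper bar from its hinge at (445,77) to its free end at (645,205), and screw head at (702,230). The yellow look-alike lies off the deck at (650,0). Next I'll compute the geometry.

```bash
python3 - <<'E'
from h import *
from scipy.optimize import least_squares
c=lambda x,y:(160+(x+.5)/4.21-.5,155+(y+.5)/4.21-.5)
P={'NW':(52,47,112),'SW':(28,275,112),'edgeN':(402,85,106),'edgeS':(380,312,106),'toteNE':(655,103,131),'toteSE':(635,338,131),'lowN':(432,90,94),'lowS':(410,328,94),'hinge':(445,77,140),'barend':(645,203,142),'screw':(702,230,85),
'tA':(155,113,144),'tB':(320,130,144),'tC':(147,218,144),'tD':(310,243,144)}
W={k:ray('top',c(*v[:2]),v[2]) for k,v in P.items()}
for k in W: print(k,W[k].round())
for a,b in [('NW','SW'),('NW','edgeN'),('SW','edgeS'),('edgeN','edgeS'),('toteNE','toteSE'),('lowN','toteNE'),('lowS','toteSE')]: print(a,b,np.linalg.norm((W[a]-W[b])[:2]).round())
# fit stand: yaw,ox,oy,hw
def S(p,q):
    R=np.array([[np.cos(p[0]),-np.sin(p[0])],[np.sin(p[0]),np.cos(p[0])]]); return p[1:3]+R@np.array(q)
def f(p):
    h=p[3]; t=p[4]
    return np.r_[S(p,(h,284+h-90))-W['NW'][:2],S(p,(-h,284+h-90))-W['SW'][:2],S(p,(h,0))-W['edgeN'][:2],S(p,(-h,0))-W['edgeS'][:2],
     S(p,(0,-255))-W['screw'][:2],S(p,(95,-180-t))-W['toteNE'][:2],S(p,(-95,-180-t))-W['toteSE'][:2],S(p,(95,-t))-W['lowN'][:2],S(p,(-95,-t))-W['lowS'][:2]]
s=least_squares(f,[-.085,500,0,93,20],loss='soft_l1',f_scale=4);print(s.x,f(s.x).round(1))
np.save('stand.npy',s.x)
p=s.x;R=np.array([[np.cos(p[0]),-np.sin(p[0])],[np.sin(p[0]),np.cos(p[0])]])
for k in W: print(k,(R.T@(W[k][:2]-p[1:3])).round(1))
E
```

```text
NW [654. 305. 112.]
SW [468. 320. 112.]
edgeN [624.  19. 106.]
edgeS [440.  36. 106.]
toteNE [ 606. -183.  131.]
toteSE [ 419. -165.  131.]
lowN [621.  -6.  94.]
lowS [427.  12.  94.]
hinge [625. -15. 140.]
barend [ 525. -173.  142.]
screw [ 507. -227.   85.]
tA [596. 214. 144.]
tB [582.  83. 144.]
tC [512. 219. 144.]
tD [493.  90. 144.]
NW SW 187.0
NW edgeN 287.0
SW edgeS 285.0
edgeN edgeS 185.0
toteNE toteSE 187.0
lowN toteNE 178.0
lowS toteSE 177.0
[-9.77693510e-02  5.31567219e+02  2.72472741e+01  9.26688190e+01
  2.33115276e+01] [-2.3 -1.2 -0.8  1.7  0.1 -0.7 -0.6  0.2 -0.8  0.4  0.3 -1.3 -2.3 -0.8
  2.5  0.4  7.5  1.3]
NW [ 94.9 288. ]
SW [-91.7 285. ]
edgeN [92.5  0.7]
edgeS [-92.1  -0.1]
toteNE [  94.5 -202. ]
toteSE [ -92.8 -202.3]
lowN [ 92.6 -23.9]
lowS [-102.3  -25.3]
hinge [ 97.3 -33.3]
barend [  13.1 -199.4]
screw [   0.8 -255.3]
tA [ 45.5 192.2]
tB [44.9 60.6]
tC [-37.9 188.9]
tD [-44.5  59.1]
```

Emit:
jog_arm(dp=[[0,0,0],[0,0,0],[0,0,0],[0,0,0],[0,0,0],[0,0,0]], twist=[-9.8,-9.8,-9.8,-9.8,-9.8,-9.8], jaw=0)

```text
time: 1.75
tool_pos: [226.4, -473.7, 226.7]
tcp_rot: [3.142, 0.0, 1.478]
contact_force: [-0.8, 0.1, -0.0]
grip_width: 36.1
finger_force: 0.0
```

Emit:
jog_arm(dp=[[0.038,0.032,0],[0.038,0.032,0],[0.038,0.032,0],[0.038,0.032,0],[0.038,0.032,0],[0.038,0.032,0],[0.038,0.032,0],[0.038,0.031,0],[0,0,0]], twist=[0,0,0,0,0,0,0,0,0])

```text
time: 2.88
tool_pos: [511.8, -193.9, 226.5]
tcp_rot: [3.141, -0.0, 1.476]
contact_force: [0.3, -0.5, -0.6]
grip_width: 0.2
finger_force: 0.0
```

```bash
cat >> h.py <<'E'
def st():
    p=np.load('stand.npy'); o=bot.get_obs(); c,s=np.cos(p[0]),np.sin(p[0]); R=np.array([[c,-s],[s,c]])
    print('t',round(o['time'],2),'stand',(R.T@(o['tool_pos'][:2]-p[1:3])).round(1),'z',round(o['tool_pos'][2],1),'yaw rel(deg)',np.degrees(o['tcp_rot'][2]-np.pi/2-p[0]).round(1),'F',(R.T@o['contact_force'][:2]).round(1),round(o['contact_force'][2],1),'w',round(o['grip_width'],1),round(o['finger_force'],1),'q6',round(o['joint_positions'][5],2))
E
python3 -c "from h import *;st()"
```

```text
t 2.88 stand [   1.9 -222. ] z 226.5 yaw rel(deg) 0.2 F [ 0.3 -0.4] -0.6 w 0.2 0.0 q6 -0.41
```

Emit:
jog_arm(dp=[[0,0,0.04],[0,0,0.04],[0,0,0.036],[0,0,0],[0.008,0,0],[0.005,0,0],[0.005,0,0],[0.003,0,0],[0,0,0]], twist=[0,0,0,0,0,0,0,0,0])

```text
time: 4.0
tool_pos: [511.7, -177.3, 112.7]
tcp_rot: [3.141, 0.004, 1.472]
contact_force: [-4.6, -6.5, -2.4]
grip_width: 0.6
finger_force: 4.0
```

Emit:
jog_arm(dp=[[0.003,0,0],[0.003,0,0],[0.002,0,0],[0.002,0,0],[0,0,0]], twist=[0,0,0,0,0])

```text
time: 4.62
tool_pos: [511.5, -169.2, 112.7]
tcp_rot: [-3.14, 0.006, 1.473]
contact_force: [-10.7, -13.4, -0.3]
grip_width: 0.2
finger_force: 8.6
```

```bash
python3 -c "from h import *;st()"
```

```text
t 4.62 stand [  -0.8 -197.4] z 112.7 yaw rel(deg) -0.0 F [ -9.4 -14.4] -0.3 w 0.2 8.6 q6 -0.36
```

```bash
python3 - <<'E'
from h import *
im=bot.capture('top'); a=cv2.resize(im[165:245,240:340],(500,400),interpolation=cv2.INTER_CUBIC)
im=bot.capture('side'); b=cv2.resize(im[130:230,230:310],(300,400),interpolation=cv2.INTER_CUBIC)
cv2.imwrite('pics/c2.png',np.hstack([a,b]))
E
```

```text
(no output)
```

View pics/c2.png

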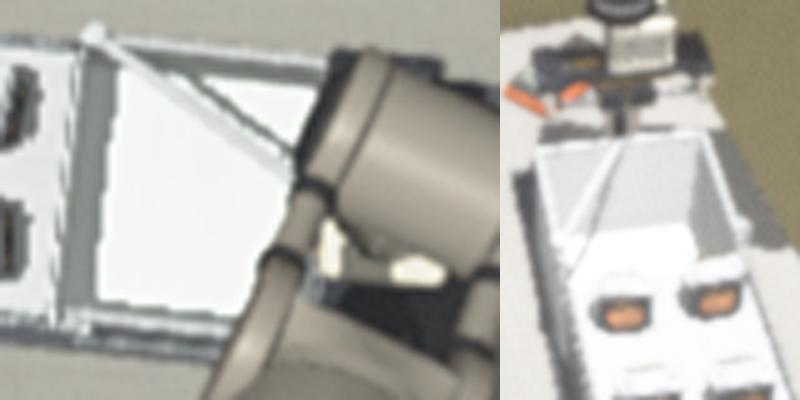

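The tote has moved most of the way, but the finger seems to touch the keeper bar's end (side crop, about (620,135)). I'll back off, shift aside and push again.

Emit:
jog_arm(dp=[[-0.008,0,0],[0,-0.022,0],[0,-0.022,0],[0.008,0,0],[0.003,0,0],[0.003,0,0],[0,0,0]], twist=[0,0,0,0,0,0,0])

```text
time: 5.6
tool_pos: [471.1, -157.2, 111.8]
tcp_rot: [3.139, 0.004, 1.473]
contact_force: [-3.5, -8.8, 3.6]
grip_width: 0.7
finger_force: 4.4
```

```bash
python3 -c "from h import *;st()"
```

```text
t 5.6 stand [ -42.1 -189.4] z 111.8 yaw rel(deg) 0.0 F [-2.6 -9.1] 3.6 w 0.7 4.4 q6 -0.37
```

Emit:
jog_arm(dp=[[0.002,0,0],[0.002,0,0],[0.002,0,0],[0,0,0]], twist=[0,0,0,0])

```text
time: 6.1
tool_pos: [471.3, -156.9, 112.0]
tcp_rot: [3.139, 0.013, 1.474]
contact_force: [-10.2, -33.0, 1.0]
grip_width: 0.4
finger_force: 17.4
```

```bash
python3 -c "from h import *;st()"
```

```text
t 6.1 stand [ -42.  -189.2] z 112.0 yaw rel(deg) 0.0 F [ -7.  -33.8] 1.0 w 0.4 17.4 q6 -0.36
```

Emit:
jog_arm(dp=[[-0.012,0,0],[0,0,-0.05],[0,0,-0.05],[-0.03,0.021,0],[-0.03,0.021,0],[0,0,0],[0,0,0]], twist=[0,0,0,0,0,0,0], jaw=0.06)

```text
time: 6.98
tool_pos: [505.2, -224.2, 210.3]
tcp_rot: [-3.141, -0.001, 1.472]
contact_force: [1.3, 0.5, -0.1]
grip_width: 59.7
finger_force: 0.0
```

```bash
python3 - <<'E'
from h import *
st()
im=bot.capture('side'); cv2.imwrite('pics/c3.png',cv2.resize(im[120:200,220:320],(800,640)[:2] if 0 else (750,600),interpolation=cv2.INTER_CUBIC))
p=np.load('stand.npy')
for z in (70,80,90,100):
    X=[p[1]+-255*.0976,p[2]-255*.9952,z]; q=proj('side',X); print(z,q.round(1),((q-[220,120])*7.5).round())
for y,z in((-180,131),(-165,156)):
    q=proj('side',[p[1]+y*.0976,p[2]+y*.9952,z]); print(y,((q-[220,120])*7.5).round())
print([(np.round(d['bbox']).tolist(),round(d['confidence'],2)) for d in bot.find_in('side','screw_head')])
E
```

```text
t 6.97 stand [  -1.7 -252.9] z 210.3 yaw rel(deg) -0.0 F [1.2 0.7] -0.1 w 59.7 0.0 q6 -0.46
70 [259.7 165.9] [297. 344.]
80 [259.7 164. ] [297. 330.]
90 [259.7 162.2] [297. 316.]
100 [259.7 160.3] [297. 302.]
-180 [323. 334.]
-165 [328. 312.]
[([276.0, 220.0, 82.0, 116.0], 0.43), ([267.0, 186.0, 58.0, 57.0], 0.37)]
```

View pics/c3.png

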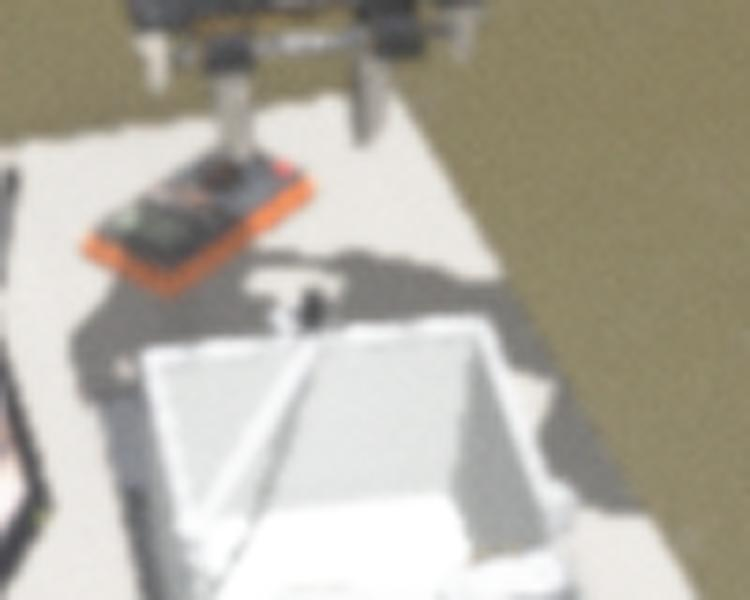

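The knob shows black at (312,305), and the screw head beside it at (290,315) puts its top near z 90 and its centre near 80. I'll grip it from above.

Emit:
jog_arm(dp=[[-0.002,0.002,0],[0,0,0],[0,0,0],[0,0,0.04],[0,0,0.04],[0,0,0.03],[0,0,0.015],[0,0,0.007],[0,0,0],[0,0,0]], twist=[-10,-10,-10,0,0,0,0,0,0,0], jaw=0.05)

```text
time: 8.32
tool_pos: [507.7, -227.5, 79.8]
tcp_rot: [3.14, 0.002, 1.996]
contact_force: [-0.3, -0.0, 0.1]
grip_width: 50.1
finger_force: 0.0
```

```bash
python3 -c "from h import *;st()"
```

```text
t 8.32 stand [   1.1 -255.9] z 79.8 yaw rel(deg) 29.9 F [-0.3 -0. ] 0.1 w 50.1 0.0 q6 -0.98
```

Emit:
jog_arm(dp=[[0,0,0],[0,0,0],[0,0,0],[0,0,0],[0,0,0]], twist=[0,0,0,0,0], jaw=0)

```text
time: 8.95
tool_pos: [507.7, -227.1, 79.1]
tcp_rot: [3.14, 0.001, 1.996]
contact_force: [4.6, 2.8, 2.3]
grip_width: 28.3
finger_force: 30.0
```

```bash
python3 -c "from h import *;st()"
```

```text
t 8.95 stand [   1.1 -255.5] z 79.1 yaw rel(deg) 29.9 F [4.3 3.2] 2.3 w 28.3 30.0 q6 -0.98
```

Emit:
jog_arm(dp=[[0,0,0],[0,0,0],[0,0,0.001],[0,0,0],[0,0,0],[0,0,0],[0,0,0],[0,0,0],[0,0,0],[0,0,0]], twist=[10,10,10,10,10,10,10,10,10,0])

```text
time: 10.2
tool_pos: [505.2, -226.2, 77.1]
tcp_rot: [-3.138, 0.003, 0.426]
contact_force: [-4.5, 4.5, 2.8]
grip_width: 28.2
finger_force: 30.0
```

```bash
python3 -c "from h import *;st();print(bot.get_obs()['moment'])"
```

```text
t 10.2 stand [  -1.5 -254.8] z 77.1 yaw rel(deg) -60.0 F [-4.9  4. ] 2.8 w 28.2 30.0 q6 0.59
[ 0.73740025  0.80692599 -0.02482277]
```

Emit:
jog_arm(dp=[[0,0,0],[0,0,0],[0,0,0]], twist=[0,0,0], jaw=0.05)

```text
time: 10.58
tool_pos: [507.3, -227.6, 77.8]
tcp_rot: [3.141, -0.0, 0.426]
contact_force: [-0.5, -0.4, -0.9]
grip_width: 49.0
finger_force: 0.0
```

Emit:
jog_arm(dp=[[0,0,0],[0,0,0],[0,0,0],[0,0,0],[0,0,0],[0,0,0],[0,0,0],[0,0,0],[0,0,0],[0,0,0]], twist=[-10,-10,-10,-10,-10,-10,-10,-10,-10,0])

```text
time: 11.82
tool_pos: [507.2, -227.4, 77.8]
tcp_rot: [3.141, 0.0, 1.995]
contact_force: [0.1, 0.0, -0.6]
grip_width: 50.0
finger_force: 0.0
```

Emit:
jog_arm(dp=[[0,0,0],[0,0,0],[0,0,0],[0,0,0],[0,0,0]], twist=[0,0,0,0,0], jaw=0)

```text
time: 12.45
tool_pos: [507.6, -227.0, 77.9]
tcp_rot: [3.141, 0.001, 1.995]
contact_force: [3.2, 2.4, 0.0]
grip_width: 28.2
finger_force: 30.0
```

Emit:
jog_arm(dp=[[0,0,0],[0,0,0],[0,0,0.001],[0,0,0],[0,0,0],[0,0,0],[0,0,0],[0,0,0],[0,0,0],[0,0,0]], twist=[10,10,10,10,10,10,10,10,10,0])

```text
time: 13.7
tool_pos: [505.4, -225.9, 76.6]
tcp_rot: [-3.138, 0.003, 0.423]
contact_force: [-1.7, 4.7, 4.3]
grip_width: 28.2
finger_force: 30.0
```

```bash
python3 -c "from h import *;st();print(bot.get_obs()['moment'])"
```

```text
t 13.7 stand [  -1.4 -254.5] z 76.6 yaw rel(deg) -60.2 F [-2.2  4.5] 4.3 w 28.2 30.0 q6 0.59
[ 1.02473612  0.53187328 -0.02224435]
```

Emit:
jog_arm(dp=[[0,0,0],[0,0,0],[0,0,0]], twist=[0,0,0], jaw=0.05)

```text
time: 14.08
tool_pos: [507.0, -227.5, 76.7]
tcp_rot: [3.141, 0.0, 0.425]
contact_force: [0.3, -0.4, -0.0]
grip_width: 49.1
finger_force: 0.0
```

Emit:
jog_arm(dp=[[0,0,0],[0,0,0],[0,0,0],[0,0,0],[0,0,0],[0,0,0],[0,0,0],[0,0,0],[0,0,0],[0,0,0]], twist=[-10,-10,-10,-10,-10,-10,-10,-10,-10,0])

```text
time: 15.32
tool_pos: [507.1, -227.3, 76.7]
tcp_rot: [-3.141, 0.0, 1.994]
contact_force: [0.0, 0.2, 0.5]
grip_width: 50.2
finger_force: 0.0
```

Emit:
jog_arm(dp=[[0,0,0],[0,0,0],[0,0,0],[0,0,0],[0,0,0]], twist=[0,0,0,0,0], jaw=0)

```text
time: 15.95
tool_pos: [507.6, -227.0, 76.8]
tcp_rot: [3.141, 0.001, 1.995]
contact_force: [4.1, 3.1, -1.3]
grip_width: 28.3
finger_force: 30.0
```

Emit:
jog_arm(dp=[[0,0,0],[0,0,0],[0,0,0.001],[0,0,0],[0,0,0]], twist=[10,10,10,10,0])

```text
time: 16.58
tool_pos: [506.5, -227.9, 76.6]
tcp_rot: [-3.141, 0.002, 1.297]
contact_force: [-3.1, -1.5, 7.1]
grip_width: 27.6
finger_force: 30.0
```

```bash
python3 -c "from h import *;st();print(bot.get_obs()['moment'])"
```

```text
t 16.57 stand [-1.000e-01 -2.564e+02] z 76.6 yaw rel(deg) -10.1 F [-2.9 -1.8] 7.1 w 27.6 30.0 q6 -0.28
[-0.16882538  0.33124279  0.37062884]
```

Emit:
jog_arm(dp=[[0,0,0],[0,0,0],[0,0,0],[0,0,0],[0,0,0],[0,0,0]], twist=[10,10,10,10,10,0])

```text
time: 17.32
tool_pos: [505.0, -226.3, 76.0]
tcp_rot: [-3.138, 0.003, 0.424]
contact_force: [-5.5, 3.6, 7.8]
grip_width: 28.1
finger_force: 30.0
```

```bash
python3 -c "from h import *;st();print(bot.get_obs()['moment'])"
```

```text
t 17.32 stand [  -1.6 -255. ] z 76.0 yaw rel(deg) -60.1 F [-5.8  3. ] 7.8 w 28.1 30.0 q6 0.59
[0.65160936 0.88693651 0.21541925]
```

Emit:
jog_arm(dp=[[0,0,0],[0,0,0],[0,0,0]], twist=[0,0,0], jaw=0.05)

```text
time: 17.7
tool_pos: [507.1, -227.4, 75.7]
tcp_rot: [3.141, 0.0, 0.425]
contact_force: [0.1, 0.6, 0.2]
grip_width: 49.4
finger_force: 0.0
```

Emit:
jog_arm(dp=[[0,0,0],[0,0,0],[0,0,0],[0,0,0],[0,0,0],[0,0,0],[0,0,0]], twist=[-10,-10,-10,-10,-10,-10,0])

```text
time: 18.58
tool_pos: [507.1, -227.3, 75.6]
tcp_rot: [-3.142, 0.0, 1.47]
contact_force: [1.3, 1.0, -0.4]
grip_width: 49.8
finger_force: 0.0
```

Emit:
jog_arm(dp=[[0,0,0],[0,0,0],[0,0,0],[0,0,0],[0,0,0]], twist=[0,0,0,0,0], jaw=0)

```text
time: 19.2
tool_pos: [507.0, -227.2, 75.7]
tcp_rot: [-3.142, 0.0, 1.472]
contact_force: [-1.2, -0.4, -0.1]
grip_width: 28.1
finger_force: 30.0
```

Emit:
jog_arm(dp=[[0,0,0],[0,0,0],[0,0,0]], twist=[5,5,0])

```text
time: 19.58
tool_pos: [506.7, -227.4, 75.8]
tcp_rot: [-3.141, 0.001, 1.299]
contact_force: [-2.7, -1.3, 1.4]
grip_width: 27.9
finger_force: 30.0
```

```bash
python3 -c "from h import *;st();print(bot.get_obs()['moment'])"
```

```text
t 19.57 stand [ 1.000e-01 -2.558e+02] z 75.8 yaw rel(deg) -10.0 F [-2.5 -1.5] 1.4 w 27.9 30.0 q6 -0.29
[-0.25234946  0.43224638  0.36207856]
```

Emit:
jog_arm(dp=[[0,0,0],[0,0,0],[0,0,0],[0,0,0],[0,0,0]], twist=[10,10,10,10,0])

```text
time: 20.2
tool_pos: [505.7, -226.3, 75.8]
tcp_rot: [-3.139, 0.002, 0.6]
contact_force: [-5.8, 2.2, 5.0]
grip_width: 27.9
finger_force: 30.0
```

```bash
python3 -c "from h import *;st();print(bot.get_obs()['moment'])"
```

```text
t 20.2 stand [  -0.9 -254.9] z 75.8 yaw rel(deg) -50.0 F [-6.   1.7] 5.0 w 27.9 30.0 q6 0.41
[0.37165399 0.9903992  0.12718251]
```

Emit:
jog_arm(dp=[[0,0,0],[0,0,0],[0,0,0],[0,0,-0.05],[0,0,-0.05],[0,0,-0.05],[-0.03,-0.03,0],[-0.03,-0.03,0]], twist=[0,0,0,0,0,0,0,0], jaw=0.05)

```text
time: 21.2
tool_pos: [423.1, -211.4, 226.2]
tcp_rot: [3.14, -0.001, 0.6]
contact_force: [-0.2, -0.1, -0.4]
grip_width: 49.8
finger_force: 0.0
```

```bash
python3 - <<'E'
from h import *
st()
p=np.load('stand.npy');c,s=np.cos(p[0]),np.sin(p[0]); R=np.array([[c,-s],[s,c]])
for z in(145,156,160): print(z,(R.T@(ray('side',(220+312/7.5,120+305/7.5),z)[:2]-p[1:3])).round(1))
a=bot.capture('top')[160:240,240:340]; b=bot.capture('side')[130:230,230:310]
cv2.imwrite('pics/c4.png',np.hstack([cv2.resize(a,(500,400),interpolation=2),cv2.resize(b,(300,400)[:2],interpolation=2)]))
E
```

```text
t 21.2 stand [ -84.7 -248.1] z 226.2 yaw rel(deg) -50.0 F [-0.2 -0.1] -0.4 w 49.8 0.0 q6 0.35
145 [   4.4 -188.6]
156 [   7.3 -173.4]
160 [   8.4 -167.9]
```

View pics/c4.png

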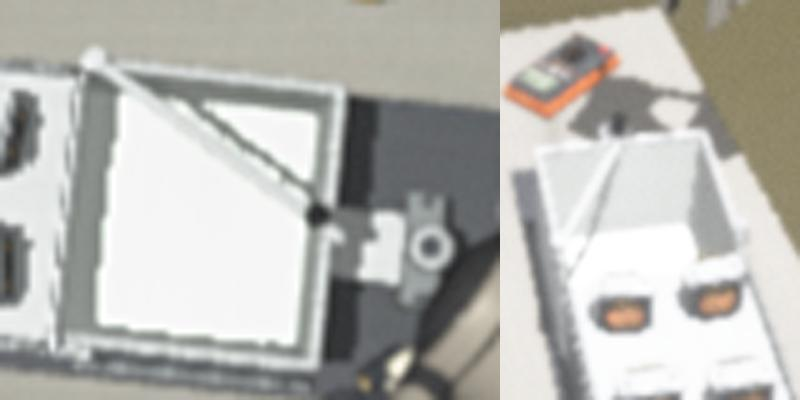

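The tote is up against the deck, the black knob is at (318,213) of the left crop and the hinge at (95,57).

```bash
python3 - <<'E'
from h import *
p=np.load('stand.npy');c,s=np.cos(p[0]),np.sin(p[0]); R=np.array([[c,-s],[s,c]])
f=lambda x,y,z:(R.T@(ray('top',(240+(x+.5)/5-.5,160+(y+.5)/5-.5),z)[:2]-p[1:3])).round(1)
print('knob',f(318,213,160),'hinge',f(95,60,145),'end',f(338,236,140),'toteNE',f(345,88,131),'SE',f(318,368,131))
E
```

```text
knob [  10.4 -165.6] hinge [ 98.7 -10.6] end [  -1.7 -182.3] toteNE [  98.7 -179.4] SE [ -89.6 -177.9]
```

Emit:
jog_arm(dp=[[0,0,0],[0,0,0],[0,0,0],[0,0,0],[0,0,0],[0.04,0.029,0],[0.04,0.029,0],[0,0,0.04],[0,0,0.034],[0,0,0]], twist=[-10,-10,-10,-10,-10,0,0,0,0,0], jaw=0)

```text
time: 22.55
tool_pos: [488.5, -136.9, 149.6]
tcp_rot: [-3.137, -0.002, 1.473]
contact_force: [-0.1, 0.3, 0.1]
grip_width: 0.5
finger_force: 0.0
```

Emit:
jog_arm(dp=[[0,0.014,0],[-0.003,0.014,0],[-0.003,0.014,0],[-0.003,0.014,0],[-0.003,0.014,0],[-0.003,0.014,0],[-0.002,0.008,0],[0,0,0]], twist=[0,0,0,0,0,0,0,0])

```text
time: 23.55
tool_pos: [579.8, -164.0, 152.5]
tcp_rot: [3.14, 0.0, 1.472]
contact_force: [-0.6, -0.6, -0.3]
grip_width: 0.2
finger_force: 0.0
```

```bash
python3 -c "from h import *;st()"
```

```text
t 23.55 stand [  66.7 -185.6] z 152.5 yaw rel(deg) -0.1 F [-0.6 -0.6] -0.3 w 0.2 0.0 q6 -0.3
```

Emit:
jog_arm(dp=[[0,0.005,0],[0,0.004,0],[0,0,0]], twist=[0,0,0])

```text
time: 23.92
tool_pos: [585.1, -164.2, 151.9]
tcp_rot: [-3.134, -0.0, 1.472]
contact_force: [-13.5, 1.0, 7.3]
grip_width: 0.4
finger_force: 6.7
```

```bash
python3 -c "from h import *;st()"
```

```text
t 23.93 stand [  71.9 -185.3] z 151.9 yaw rel(deg) -0.1 F [-13.5  -0.3] 7.3 w 0.4 6.7 q6 -0.3
```

Emit:
jog_arm(dp=[[0,-0.02,0],[0,0,-0.05],[0,0,-0.04]], twist=[0,0,0])

```text
time: 24.3
tool_pos: [568.1, -162.4, 243.5]
tcp_rot: [3.141, 0.0, 1.472]
contact_force: [-0.9, -0.1, 0.2]
grip_width: 0.1
finger_force: 0.0
```

```bash
cat >> h.py <<'E'
def tx(z=None):
    p=np.load('stand.npy');c,s=np.cos(p[0]),np.sin(p[0]); R=np.array([[c,-s],[s,c]])
    for cam in('top','side'):
        bot.capture(cam)
        for d in bot.find_in(cam,'transformer_a'):
            if d['confidence']>.35: print(cam,round(d['confidence'],2),np.round(d['bbox']).tolist(),(R.T@(ray(cam,d['bbox'][:2],122)[:2]-p[1:3])).round(0))
E
python3 -c "
from h import *
st();tx()
im=bot.capture('top');cv2.imwrite('pics/c5.png',cv2.resize(im[155:250,160:350],(800,400),interpolation=cv2.INTER_CUBIC))"
```

```text
t 24.3 stand [  54.9 -185.2] z 243.5 yaw rel(deg) -0.1 F [-0.9 -0.2] 0.2 w 0.1 0.0 q6 -0.31
top 0.83 [235.0, 214.0, 20.0, 18.0] [-47.  56.]
top 0.81 [237.0, 186.0, 14.0, 24.0] [46. 57.]
top 0.69 [146.0, 238.0, 16.0, 16.0] [-159.  346.]
top 0.5 [199.0, 180.0, 15.0, 22.0] [ 52. 186.]
top 0.46 [312.0, 146.0, 6.0, 4.0] [ 210. -182.]
side 0.86 [270.0, 230.0, 22.0, 16.0] [ 47. 191.]
side 0.71 [263.0, 207.0, 15.0, 14.0] [47. 67.]
side 0.67 [342.0, 278.0, 22.0, 20.0] [-128.  435.]
```

View pics/c5.png

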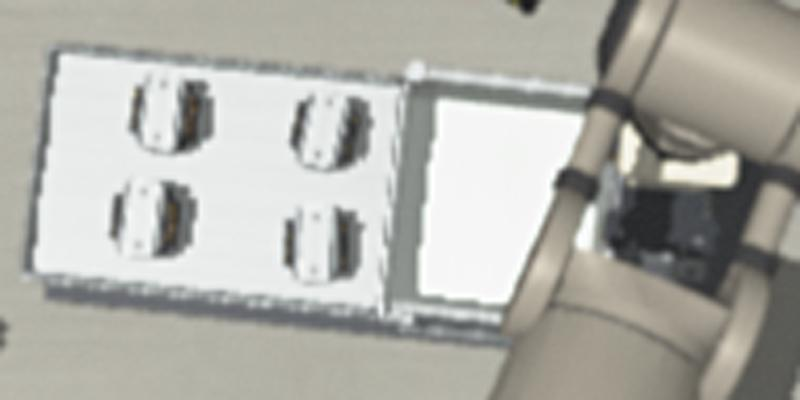

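Emit:
jog_arm(dp=[[0.06,-0.002,0],[0.06,-0.002,0],[0.06,-0.002,0],[0.06,-0.002,0],[0.06,-0.002,0],[0.002,0,0.045],[0,0,0.045],[0,0,0.035],[0,0,0.008],[0,0,0]], twist=[0,0,0,0,0,0,0,0,0,0])

```text
time: 25.8
tool_pos: [587.9, 139.0, 108.4]
tcp_rot: [-3.14, 0.0, 1.472]
contact_force: [-0.1, 0.1, 0.1]
grip_width: 0.4
finger_force: 0.0
```

```bash
python3 -c "from h import *;st()"
```

```text
t 25.8 stand [ 45.2 116.7] z 108.4 yaw rel(deg) -0.1 F [-0.1  0.1] 0.1 w 0.4 0.0 q6 0.2
```

Emit:
jog_arm(dp=[[-0.01,0,0],[-0.01,0,0],[-0.01,0,0],[-0.012,0,0],[-0.012,0,0],[-0.012,0,0],[-0.012,0,0],[-0.012,0,0],[-0.012,0,0],[0,0,0]], twist=[0,0,0,0,0,0,0,0,0,0])

```text
time: 27.05
tool_pos: [577.8, 36.1, 108.9]
tcp_rot: [3.142, 0.001, 1.47]
contact_force: [0.3, 0.6, -0.3]
grip_width: 0.3
finger_force: 0.0
```

Emit:
jog_arm(dp=[[-0.012,0,0],[-0.012,0,0],[-0.012,0,0],[-0.012,0,0],[0,0,0],[0,0,0],[0,0,0]], twist=[0,0,0,0,0,0,0])

```text
time: 27.92
tool_pos: [573.3, -9.9, 108.7]
tcp_rot: [3.142, -0.0, 1.473]
contact_force: [-0.3, 0.5, -0.6]
grip_width: 0.2
finger_force: 0.0
```

```bash
python3 -c "
from h import *
st();a=bot.capture('side')[130:250,220:320];b=bot.capture('top')[155:250,180:340]
cv2.imwrite('pics/c6.png',np.hstack([cv2.resize(a,(333,400)),cv2.resize(b,(467,277))[:,:].copy() if 0 else cv2.resize(b,(467,400))]))"
```

```text
t 27.93 stand [ 45.1 -32.9] z 108.7 yaw rel(deg) -0.0 F [-0.3  0.5] -0.6 w 0.2 0.0 q6 -0.05
```

View pics/c6.png

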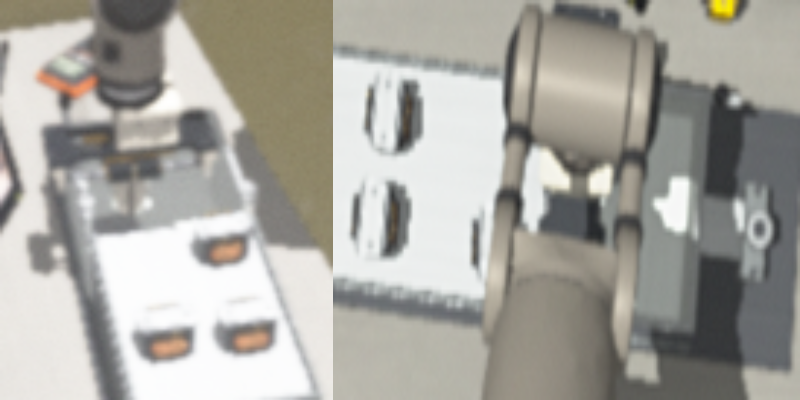

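B has gone over (side crop: the deck holds three; the tip is at about (130,215)). Now D.

Emit:
jog_arm(dp=[[0,0,-0.06],[0,0,-0.015],[0.05,-0.03,0],[0.05,-0.03,0],[0.05,-0.03,0],[0,0,0],[0,0,0.04],[0,0,0.03],[0,0,0.005],[0,0,0]], twist=[0,0,0,0,0,0,0,0,0,0])

```text
time: 29.28
tool_pos: [499.1, 147.4, 109.0]
tcp_rot: [3.141, 0.0, 1.471]
contact_force: [1.1, -0.5, -0.1]
grip_width: 0.7
finger_force: 0.0
```

Emit:
jog_arm(dp=[[-0.01,0,0],[-0.01,0,0],[-0.01,0,0],[-0.012,0,0],[-0.012,0,0],[-0.012,0,0],[-0.012,0,0],[-0.012,0,0],[-0.012,0,0],[0,0,0]], twist=[0,0,0,0,0,0,0,0,0,0])

```text
time: 30.52
tool_pos: [488.2, 45.3, 108.8]
tcp_rot: [-3.141, 0.0, 1.471]
contact_force: [-0.2, -0.3, -0.2]
grip_width: 0.4
finger_force: 0.0
```

Emit:
jog_arm(dp=[[-0.012,0,0],[-0.012,0,0],[-0.012,0,0],[-0.012,0,0],[0,0,0],[0,0,-0.06],[0,0,-0.06]], twist=[0,0,0,0,0,0,0])

```text
time: 31.4
tool_pos: [483.3, -1.1, 229.8]
tcp_rot: [-3.14, -0.0, 1.472]
contact_force: [0.3, -0.5, 0.2]
grip_width: 0.1
finger_force: 0.0
```

Emit:
jog_arm(dp=[[-0.06,0,0],[-0.06,0,0],[-0.06,0,0],[-0.04,0,0],[0,0,0]], twist=[0,0,0,0,0])

```text
time: 32.02
tool_pos: [461.6, -222.6, 228.4]
tcp_rot: [-3.141, 0.0, 1.468]
contact_force: [-0.5, 0.2, -1.1]
grip_width: 0.6
finger_force: 0.0
```

```bash
python3 -c "
from h import *
st();tx();im=bot.capture('top');cv2.imwrite('pics/c7.png',cv2.resize(im[155:250,160:350],(800,400),interpolation=cv2.INTER_CUBIC))"
```

```text
t 32.02 stand [ -45.3 -255.5] z 228.4 yaw rel(deg) -0.3 F [-0.6  0.2] -1.1 w 0.6 0.0 q6 -0.5
top 0.84 [194.0, 208.0, 16.0, 20.0] [-43. 195.]
top 0.71 [268.0, 218.0, 19.0, 18.0] [-49. -58.]
top 0.61 [198.0, 182.0, 18.0, 22.0] [ 46. 190.]
top 0.6 [313.0, 153.0, 14.0, 17.0] [ 185. -189.]
top 0.48 [274.0, 191.0, 14.0, 22.0] [ 42. -67.]
side 0.81 [341.0, 277.0, 22.0, 18.0] [-125.  433.]
side 0.78 [270.0, 230.0, 22.0, 12.0] [ 47. 190.]
side 0.55 [255.0, 198.0, 15.0, 8.0] [70. 13.]
side 0.52 [293.0, 225.0, 22.0, 18.0] [-38. 182.]
```

View pics/c7.png

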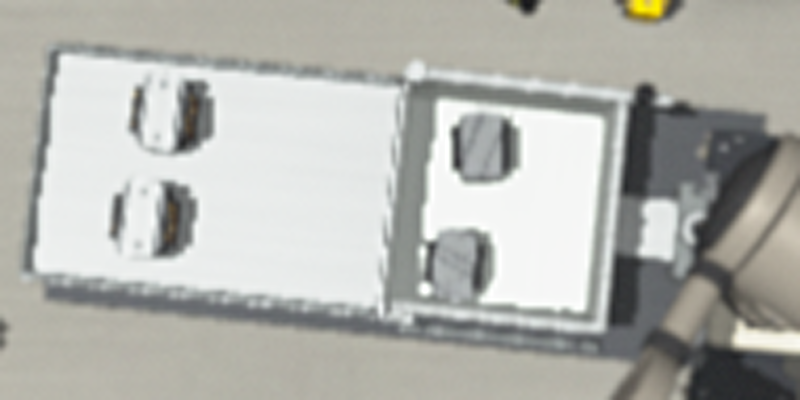

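B and D lie inside the tote, at crop (484,147) and (458,265). A and C are still at (165,113) and (150,218). Now A.

Emit:
jog_arm(dp=[[0.056,0.01,0],[0.056,0.01,0],[0.056,0.01,0],[0.056,0.01,0],[0.055,0.01,0],[0.055,0.01,0],[0.055,0.01,0],[0.055,0.01,0],[0.055,0.01,0],[0,0,0]], twist=[0,0,0,0,0,0,0,0,0,0])

```text
time: 33.52
tool_pos: [599.7, 272.5, 227.7]
tcp_rot: [-3.141, -0.001, 1.478]
contact_force: [0.1, 0.1, 1.3]
grip_width: 0.3
finger_force: 0.0
```

```bash
python3 -c "from h import *;st()"
```

```text
t 33.52 stand [ 43.9 250.7] z 227.7 yaw rel(deg) 0.3 F [0.1 0.1] 1.3 w 0.3 0.0 q6 0.4
```

Emit:
jog_arm(dp=[[0,0.001,0.045],[0,0,0.045],[0,0,0.025],[0,0,0.004],[-0.01,0,0],[-0.01,0,0],[-0.01,0,0],[-0.012,0,0],[-0.014,0,0],[-0.014,0,0]], twist=[0,0,0,0,0,0,0,0,0,0])

```text
time: 34.78
tool_pos: [595.7, 198.8, 111.5]
tcp_rot: [3.138, -0.004, 1.472]
contact_force: [0.5, 7.9, 2.1]
grip_width: 0.3
finger_force: 4.2
```

```bash
python3 -c "from h import *;st();tx()"
```

```text
t 34.77 stand [ 47.1 177. ] z 111.5 yaw rel(deg) -0.1 F [-0.2  7.9] 2.1 w 0.3 4.2 q6 0.3
top 0.72 [148.0, 236.0, 16.0, 17.0] [-151.  340.]
top 0.67 [273.0, 193.0, 14.0, 24.0] [ 35. -66.]
top 0.55 [268.0, 219.0, 17.0, 16.0] [-55. -57.]
top 0.55 [314.0, 151.0, 15.0, 20.0] [ 193. -191.]
top 0.43 [216.0, 182.0, 12.0, 17.0] [ 53. 131.]
side 0.6 [294.0, 228.0, 23.0, 16.0] [-38. 198.]
side 0.53 [340.0, 277.0, 18.0, 17.0] [-124.  432.]
side 0.42 [254.0, 197.0, 16.0, 8.0] [71.  9.]
side 0.37 [262.0, 226.0, 10.0, 4.0] [ 69. 165.]
```

Emit:
jog_arm(dp=[[-0.015,0,0],[-0.015,0,0],[-0.015,0,0],[-0.015,0,0],[-0.015,0,0],[-0.015,0,0],[-0.015,0,0],[-0.015,0,0],[-0.012,0,0],[-0.012,0,0]], twist=[0,0,0,0,0,0,0,0,0,0])

```text
time: 36.22
tool_pos: [581.6, 56.3, 111.0]
tcp_rot: [3.139, -0.004, 1.472]
contact_force: [1.8, 11.8, 7.8]
grip_width: 0.3
finger_force: 5.8
```

Emit:
jog_arm(dp=[[-0.013,0,0],[-0.013,0,0],[-0.013,0,0],[-0.013,0,0],[-0.013,0,0],[0,0,0],[0,0,0]], twist=[0,0,0,0,0,0,0])

```text
time: 37.1
tool_pos: [574.2, -10.3, 109.7]
tcp_rot: [-3.142, -0.0, 1.472]
contact_force: [0.1, 0.1, -0.3]
grip_width: 0.4
finger_force: 0.0
```

```bash
python3 -c "
from h import *
st();tx()"
```

```text
t 37.1 stand [ 46.1 -33.2] z 109.7 yaw rel(deg) -0.1 F [0.1 0.1] -0.3 w 0.4 0.0 q6 -0.05
top 0.81 [193.0, 207.0, 14.0, 16.0] [-40. 197.]
top 0.74 [146.0, 236.0, 15.0, 23.0] [-152.  345.]
top 0.59 [313.0, 152.0, 14.0, 17.0] [ 187. -189.]
side 0.88 [341.0, 278.0, 22.0, 16.0] [-124.  438.]
side 0.83 [294.0, 229.0, 20.0, 18.0] [-36. 200.]
side 0.51 [279.0, 197.0, 11.0, -0.0] [-22.  24.]
```

Emit:
jog_arm(dp=[[0,0,-0.06],[0,0,-0.03],[0.047,-0.014,0],[0.047,-0.014,0],[0.047,-0.014,0],[0.047,-0.014,0],[0.047,-0.014,0],[0.047,-0.014,0],[0,0,0],[0,0,0]], twist=[0,0,0,0,0,0,0,0,0,0])

```text
time: 38.55
tool_pos: [518.3, 278.5, 199.5]
tcp_rot: [-3.141, 0.001, 1.473]
contact_force: [-0.2, -0.6, -0.6]
grip_width: 0.2
finger_force: 0.0
```

```bash
python3 -c "
from h import *
st();im=bot.capture('top');cv2.imwrite('pics/c8.png',cv2.resize(im[155:250,160:350],(800,400),interpolation=cv2.INTER_CUBIC))"
```

```text
t 38.55 stand [-37.8 248.8] z 199.5 yaw rel(deg) -0.0 F [-0.1 -0.6] -0.6 w 0.2 0.0 q6 0.46
```

View pics/c8.png

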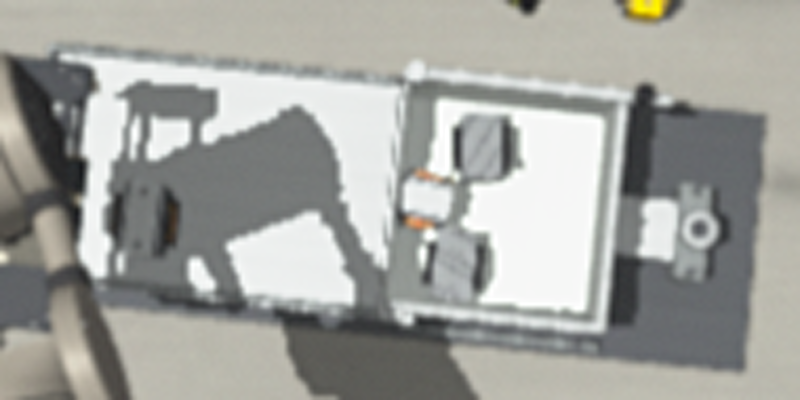

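A landed mid-tote at crop (427,197), leaning on the low wall and reaching to about (402,197). C is still on the deck at (145,218). I'll push A off the lip first.

```bash
python3 - <<'E'
from h import *
p=np.load('stand.npy');c,s=np.cos(p[0]),np.sin(p[0]); R=np.array([[c,-s],[s,c]])
f=lambda x,y,z:(R.T@(ray('top',(160+(x+.5)/4.21-.5,155+(y+.5)/4.21-.5),z)[:2]-p[1:3])).round(1)
for z in(60,85,110): print(z,'A ctr',f(427,197,z),'left',f(402,197,z),'right',f(455,200,z),'top',f(430,170,z),'bot',f(424,229,z),'B',f(484,147,z),'D',f(458,265,z))
im=bot.capture('side');cv2.imwrite('pics/c9.png',cv2.resize(im[160:230,225:315],(720,560),interpolation=cv2.INTER_CUBIC))
E
```

```text
60 A ctr [  7.5 -28.6] left [ 5.4 -7.8] right [  7.3 -52. ] top [ 30.2 -28.8] bot [-19.3 -28.7] B [ 53.9 -71.8] D [-46.3 -59.8]
85 A ctr [  5.4 -28.5] left [ 3.4 -8.2] right [  5.3 -51.6] top [ 27.8 -28.8] bot [-20.9 -28.7] B [ 51.1 -71. ] D [-47.4 -59.2]
110 A ctr [  3.4 -28.5] left [ 1.4 -8.5] right [  3.2 -51.1] top [ 25.4 -28.8] bot [-22.5 -28.6] B [ 48.2 -70.3] D [-48.5 -58.6]
```

View pics/c9.png

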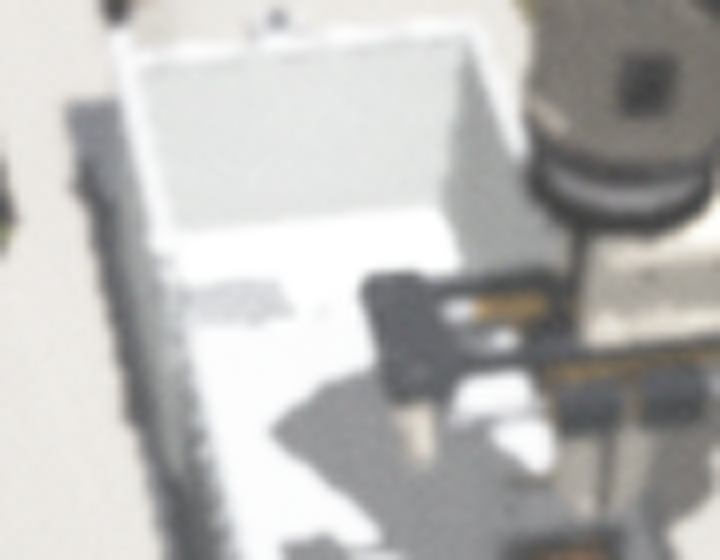

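A lies wholly inside (y −8 to −51), below the deck level. I'll push C on now, a bit quicker at the edge.

Emit:
jog_arm(dp=[[0,0,0.045],[0,0,0.04],[0,0,0.006],[-0.008,0,0],[-0.01,0,0],[-0.01,0,0],[-0.012,0,0],[-0.014,0,0],[-0.016,0,0],[-0.016,0,0]], twist=[0,0,0,0,0,0,0,0,0,0])

```text
time: 39.9
tool_pos: [511.1, 193.6, 110.6]
tcp_rot: [3.137, -0.004, 1.472]
contact_force: [1.4, 7.6, 2.2]
grip_width: 0.3
finger_force: 3.6
```

Emit:
jog_arm(dp=[[-0.016,0,0],[-0.018,0,0],[-0.02,0,0],[-0.022,0,0],[-0.025,0,0],[-0.028,0,0],[-0.028,0,0],[-0.028,0,0],[-0.028,0,0],[-0.01,0,0]], twist=[0,0,0,0,0,0,0,0,0,0])

```text
time: 41.15
tool_pos: [488.1, -30.6, 109.7]
tcp_rot: [3.14, 0.0, 1.47]
contact_force: [0.1, 0.2, -0.5]
grip_width: 0.6
finger_force: 0.0
```

```bash
python3 -c "
from h import *
st();tx()"
```

```text
t 41.15 stand [-37.6 -61.8] z 109.7 yaw rel(deg) -0.2 F [0.1 0.2] -0.5 w 0.6 0.0 q6 -0.12
top 0.73 [316.0, 151.0, 13.0, 15.0] [ 193. -196.]
top 0.56 [148.0, 237.0, 20.0, 23.0] [-157.  339.]
side 0.68 [274.0, 186.0, 13.0, 13.0] [-16. -43.]
side 0.61 [281.0, 198.0, 12.0, 2.0] [-27.  30.]
side 0.54 [340.0, 278.0, 18.0, 13.0] [-124.  436.]
```

Emit:
jog_arm(dp=[[0,0,-0.06],[0,0,-0.05],[-0.05,0,0],[-0.05,0,0],[-0.05,0,0],[-0.04,0,0],[0,0,0]], twist=[0,0,0,0,0,0,0])

```text
time: 42.22
tool_pos: [469.2, -219.4, 218.5]
tcp_rot: [-3.142, 0.0, 1.47]
contact_force: [0.0, 1.2, 0.7]
grip_width: 0.3
finger_force: 0.0
```

```bash
python3 -c "
from h import *
st();a=bot.capture('side')[160:230,225:305];b=bot.capture('top')[160:245,240:340]
cv2.imwrite('pics/c10.png',np.hstack([cv2.resize(b,(470,400),interpolation=2),cv2.resize(a,(330,400)[:2],interpolation=2)]))"
```

```text
t 42.23 stand [ -37.9 -251.6] z 218.5 yaw rel(deg) -0.2 F [-0.1  1.2] 0.7 w 0.3 0.0 q6 -0.48
```

View pics/c10.png

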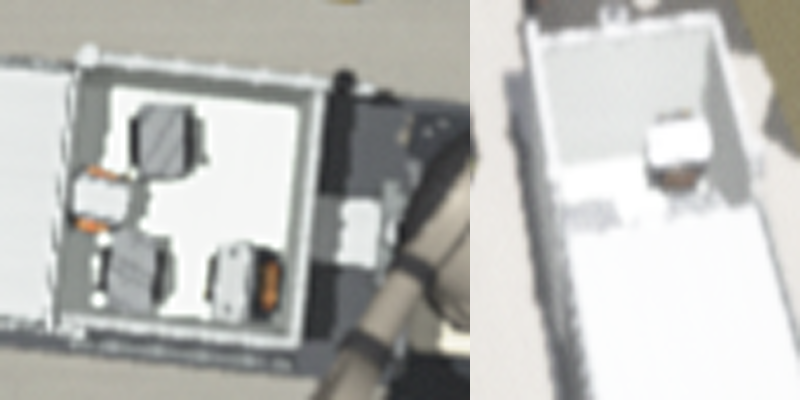

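All four are in the tote (top crop: (163,140), (100,200), (135,270), (240,285)), the deck is clear, and the knob is at (343,78). I'll grip the knob and swing the keeper along its arc.

Emit:
jog_arm(dp=[[0.022,0.045,0],[0.021,0.045,0],[0.021,0.046,0],[0,0,0],[0,0,0.03],[0,0,0.03],[0,0,0.009],[0,0,0]], twist=[0,0,0,0,0,0,0,0], jaw=0.036)

```text
time: 43.32
tool_pos: [610.7, -167.1, 150.0]
tcp_rot: [-3.141, -0.0, 1.473]
contact_force: [-1.0, 0.3, -0.8]
grip_width: 36.1
finger_force: 0.0
```

```bash
python3 -c "from h import *;st()"
```

```text
t 43.33 stand [  97.7 -185.7] z 150.0 yaw rel(deg) -0.0 F [-1.   0.2] -0.8 w 36.1 0.0 q6 -0.29
```

Emit:
jog_arm(dp=[[0,0,0],[0,0,0],[0,0,0],[0,0,0]], twist=[0,0,0,0], jaw=0)

```text
time: 43.82
tool_pos: [609.5, -167.7, 150.8]
tcp_rot: [-3.139, 0.0, 1.472]
contact_force: [-7.8, 0.1, 5.5]
grip_width: 15.1
finger_force: 30.0
```

```bash
python3 -c "from h import *;st()"
```

```text
t 43.83 stand [  96.6 -186.5] z 150.8 yaw rel(deg) -0.1 F [-7.8 -0.7] 5.5 w 15.1 30.0 q6 -0.29
```

Emit:
jog_arm(dp=[[0.0027,-0.031,0],[0.0027,-0.031,0],[0.0027,-0.031,0],[0.0027,-0.031,0],[0,0,0]], twist=[10,10,10,10,0])

```text
time: 44.45
tool_pos: [500.8, -113.1, 150.9]
tcp_rot: [3.14, -0.003, 0.772]
contact_force: [4.4, 2.2, -1.4]
grip_width: 15.1
finger_force: 30.0
```

```bash
python3 -c "from h import *;st()"
```

```text
t 44.45 stand [ -17.  -142.6] z 150.9 yaw rel(deg) -40.1 F [4.1 2.6] -1.4 w 15.1 30.0 q6 0.42
```

Emit:
jog_arm(dp=[[0.0027,-0.031,0],[0.0027,-0.031,0],[0.0027,-0.031,0],[0.0027,-0.031,0],[0,0,0]], twist=[10,10,10,10,0])

```text
time: 45.08
tool_pos: [454.3, -2.4, 151.0]
tcp_rot: [3.14, -0.01, 0.075]
contact_force: [11.6, 0.5, -6.6]
grip_width: 15.1
finger_force: 30.0
```

```bash
python3 -c "from h import *;st()"
```

```text
t 45.08 stand [-74. -37.] z 151.0 yaw rel(deg) -80.1 F [11.5  1.7] -6.6 w 15.1 30.0 q6 1.32
```

Emit:
jog_arm(dp=[[0.0008,-0.015,0],[0.0008,-0.01,0],[0,-0.005,0],[0,-0.003,0],[0,0,0]], twist=[5,5,0,0,0])

```text
time: 45.7
tool_pos: [455.2, 25.0, 150.9]
tcp_rot: [3.134, -0.008, -0.098]
contact_force: [7.4, -19.8, -4.7]
grip_width: 15.6
finger_force: 30.0
```

```bash
python3 -c "from h import *;st()"
```

```text
t 45.7 stand [-75.8  -9.6] z 150.9 yaw rel(deg) -90.0 F [  9.3 -19. ] -4.7 w 15.6 30.0 q6 1.56
```

Emit:
jog_arm(dp=[[0,-0.003,0],[0,0,0],[0,0,0]], twist=[0,0,0])

```text
time: 46.08
tool_pos: [455.2, 25.3, 150.8]
tcp_rot: [3.13, -0.008, -0.097]
contact_force: [5.3, -34.5, -5.2]
grip_width: 15.1
finger_force: 30.0
```

```bash
python3 -c "from h import *;st()"
```

```text
t 46.08 stand [-75.8  -9.3] z 150.8 yaw rel(deg) -90.0 F [  8.7 -33.8] -5.2 w 15.1 30.0 q6 1.57
```

Emit:
jog_arm(dp=[[0,0.004,0],[0,0.003,0],[0,0,0],[0,0,0]], twist=[0,0,0,0])

```text
time: 46.58
tool_pos: [455.1, 24.7, 150.9]
tcp_rot: [3.141, -0.009, -0.099]
contact_force: [10.5, -1.0, -6.3]
grip_width: 15.1
finger_force: 30.0
```

```bash
python3 -c "from h import *;st()"
```

```text
t 46.58 stand [-75.9 -10. ] z 150.9 yaw rel(deg) -90.1 F [10.6 -0. ] -6.3 w 15.1 30.0 q6 1.56
```

Emit:
jog_arm(dp=[[0,0,0],[0,0,0],[0,0,0],[0,0,-0.05],[0,0,-0.05],[0,-0.06,0],[0,-0.06,0],[0,-0.06,0],[0,-0.06,0],[0,0,0]], twist=[0,0,0,0,0,0,0,0,0,0], jaw=0.036)

```text
time: 47.82
tool_pos: [474.3, 267.8, 249.1]
tcp_rot: [-3.141, 0.001, -0.094]
contact_force: [-0.2, -0.3, -0.5]
grip_width: 36.2
finger_force: 0.0
```

```bash
python3 -c "
from h import *
st();im=bot.capture('top');cv2.imwrite('pics/c11.png',cv2.resize(im[150:250,150:350],(800,400),interpolation=cv2.INTER_CUBIC))"
```

```text
t 47.83 stand [-80.4 233.8] z 249.1 yaw rel(deg) -89.8 F [-0.2 -0.4] -0.5 w 36.2 0.0 q6 2.04
```

View pics/c11.png

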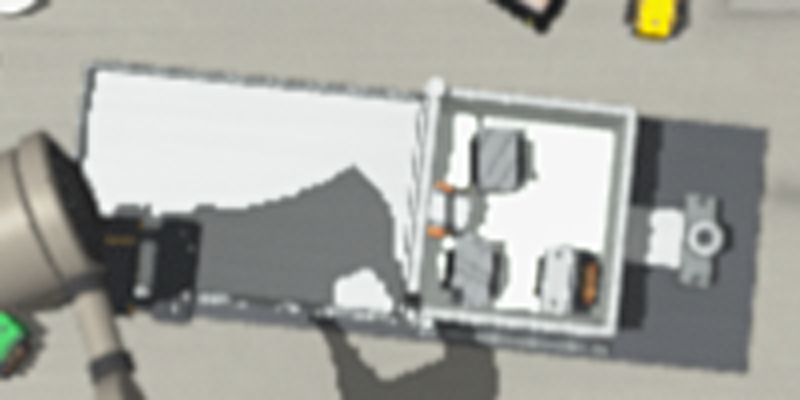

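The bar lies shut across the low side, from (437,88) to the knob at (412,302). All four transformers are in the tote and the deck is clear.

```bash
python3 -c "from h import *;print(bot.close_job())"
```

```text
the job is handed in; nothing more can be done
None
```

I did the job in the order asked and handed it in at about 48 s of the 210 s: tote home, thumbscrew turned clockwise to its hard stop, all four transformers tipped into the tote, and the keeper bar shut on its stop, with the tools left alone. I judged the thumbscrew seated from the turning resistance rather than by sight, and the hand-in gave no verdict.

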